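Return a spice jar to its place in a full slanted rack

TASK

Put the loose spice jar back in the slanted spice rack, in the row just to the right (as seen from the robot) of the square metal tin and before the next jar; the row stands closed up, so first push its members apart inside the rack to make room. Set it down gently onto the rack's floor like its neighbours, leave all five standing straight in the rack, not leaning over, and do not disturb the bowl, matchbox, tumbler or garlic standing round about.

Things in the scene. Friction and masses are not known exactly. Their poses are not given: they have to be found in the camera images.
- jar_mid (a point): the loose jar: round screw-cap spice jar, 41 mm diameter, 105 mm tall (dark cap, 40 mm diameter, is its top 21 mm), 0.11 kg; at the start it stands upright on the board to the right of the rack. Point: its centre, 52.5 mm above its foot; z runs along its axis from foot to cap
- tin_mid (a point): square metal tin in the row, 40.5 x 40.5 mm, 96 mm tall (a 33 mm round plug lid is its top 6 mm; the square body is 90 mm tall), 0.11 kg. Point: 48 mm above its foot on its axis; z runs along its axis from foot to cap, x away from the robot, y to the left along the row. It may be first, second or third from the left in the row of four
- row_a_mid (a point): one of the three jars in the row with the tin (they change places with it from start to start): round screw-cap spice jar, 41 mm diameter, 105 mm tall (dark cap, 40 mm diameter, is its top 21 mm), 0.11 kg; stands in the rack. Point: its centre, 52.5 mm above its foot; z runs along its axis from foot to cap
- row_b_mid (a point): one of the three jars in the row with the tin (they change places with it from start to start): round screw-cap spice jar, 41 mm diameter, 105 mm tall (dark cap, 40 mm diameter, is its top 21 mm), 0.11 kg; stands in the rack. Point: its centre, 52.5 mm above its foot; z runs along its axis from foot to cap
- row_c_mid (a point): one of the three jars in the row with the tin (they change places with it from start to start): round screw-cap spice jar, 41 mm diameter, 105 mm tall (dark cap, 40 mm diameter, is its top 21 mm), 0.11 kg; stands in the rack. Point: its centre, 52.5 mm above its foot; z runs along its axis from foot to cap
- rack_floor (a point): centre of the inner floor of the slanted rack's trough, 46 mm above the board. z: square to that floor, out through the mouth, 30 degrees from vertical towards the robot (jars go in and stand along it); x away from the robot and 30 degrees upward; y left along the row. Inside 240 mm long (y), 46 mm deep (x); front and end walls rise 45 mm over the floor, the back wall 34 mm; walls 6 mm thick
- rack: the wooden rack, fixed to the board; origin on the board under its middle, z up, y left along the row. Its four members lean on the front wall (centres 2.5 mm towards the robot from the trough's middle) and slide along the waxed trough (friction 0.25), but lean over if pushed only at the top; they stand closed up, about 42 mm apart, with 14 to 60 mm free at either end, 73 mm in all: usually both halves must be pushed outward
- jar: the loose jar's body; origin at the centre of its foot
- cover: flat wooden board laid over the stove, on which everything stands; 325 x 630 mm, 12 mm thick, so its top is 12 mm above the stove's; origin under its centre
- bowl: bystander: steel bowl with lentils, 88 mm wide, 38 mm tall, origin under its centre; behind the loose jar
- matchbox: bystander: matchbox lying flat, 36x54x15 mm, origin under its centre; in front of the rack
- tumbler: bystander: steel tumbler, 65 mm wide, 74 mm tall, origin under its centre; to the left of the rack
- garlic: bystander: garlic bulb, 50 mm, origin under its centre; in front of the rack

How it is judged:
By the outcome, as a careful person would: the job done as asked, in the order asked, and still so for the second after the job is handed in, with the robot touching nothing.
It also fails if it takes over 51 s, if anything falls off the work surface, if the arm or the gripper's body presses on something with over 40 N, if the wrist force passes 120 N, or if a joint passes its speed limit or range.

ROBOT

A 6-joint arm with a two-finger parallel gripper is mounted at the origin on a cart in front of the work surface, level with it; the furniture and walls round the work are solid. World frame = base frame: x ahead of the robot, y to its left, z up, the work surface at z = 0. Lengths are in m, angles in rad, forces in N, time in s.
With the tool pointing down it reaches from about 0.2 to 0.875 m from the base axis. Payload 3.4 kg.
Tool frame: the origin (TCP) lies between the finger pads; the fingertips stand 25 mm ahead of it and the grasp point (between the pads) lies 6 mm ahead of it (r.nose_length is the z of the fingertips in the tool frame, in m); z points along the fingers, y is the line along which they close (so a half turn about z gives the same grasp; the last joint's range is limited). The gripper opens to 94 mm and grips with 3 to 60 N. Pads are 16 mm wide; open, the fingers measure 119 mm over their backs; the gripper's body (75 mm by 177 mm) begins 78 mm behind the grasp point.
Start: joints at [1.017, 0.276, 1.505, -0, 1.361, -0.121], TCP at [0.241, 0.522, 0.23] pointing down, gripper open.
Joint ranges: [-2.89, 2.89], [-0.75, 2.08], [0.22, 2.7], [-1.18, 4.32], [0.11, 2.71], [-2.7, 2.7]. Speed limits (rad/s): [2.57, 2.57, 3.14, 3.14, 3.14, 3.14].

INTERFACE

Orientations are given as a unit quaternion [w, x, y, z].
In Python, from plant import r, gripper_to, inverse_kinematics, vision, models, telemetry gives the robot as it stands. Calls block until the motion is done:
- r.move_to(position, orientation): joint-space move of the TCP to a pose.
- r.move_l(position, rot=None, vel=0.15, guard=None): straight line of the TCP; rot=None keeps the orientation; vel is the mean speed in m/s. With guard (N) it stops when the force on the tool has changed by that much, and returns True; else False.
- r.movej(angles): joint-space move.
- gripper_to(opening, f_grip=None): finger opening in m; f_grip is the grip in N (None keeps the last); returns when the fingers have stopped.
- r.hold(seconds).
- inverse_kinematics(position, orientation): joint angles nearest the present ones, or None.
- vision.snapshot(name): name is "side" or "top" or "wrist"; returns the picture (420x560x3 uint8, red, green, blue); there is no depth.
- vision.get_calibration(name): a dict with "fx", "fy", "cx", "cy" (pixels), "position" and "orientation" of the camera in the world. Camera axes: x right, y down, z forward; pixel columns grow to the right and rows downward; lengths in m; the calibration is good to about 2 mm. A picture is of the moment at which its call begins: read the wrist's pose just before it. get_calibration takes no time and is no camera call; for the wrist camera it gives the pose at the moment of the call.
A pose or a line that the arm cannot do raises r.PlanningError and nothing moves.
- r.sign_off(): hands the job in; it is judged then, once.
Trained networks look in the newest picture that a camera, given by its name, has taken for a name from the list of things; names that differ only in an ending like _2 or _b are one class to them, and where a whole thing is asked for, a point or a joint stands for the part that bears it (a point fixed in the world has none). Each returns a list of dicts, best first, with "score" (0 to 1); they miss things now and then, are a little off and sometimes report something else, mostly with a low value. They report only what shows in the picture. A call takes as long as a camera call.
- models.boxes_of(thing, camera): "at" ([x, y, z] in m, in world coordinates, good to about 4 mm: the middle of the surface that is visible of it).
- models.regions_of(thing, camera): "pixels" (420x560 bool, what is visible of it).
- models.mark_of(thing, camera): "at" ([x, y, z] in m, in world coordinates, good to about 4 mm: a listed point, or the origin of a listed thing).
Readings, each from a call of its own:
- telemetry.current_t(): time.
- telemetry.current_joints(): joint angles.
- telemetry.current_dq(): joint speeds.
- telemetry.current_joint_efforts(): joint torques, N m.
- telemetry.current_ee_pos(): TCP position.
- telemetry.current_tool_rot(): TCP orientation.
- telemetry.current_wrist_force(): force on the tool from outside, world axes, zero at the start.
- telemetry.current_torque(): the same for the moment, N m.
- telemetry.current_opening(): finger opening in m.
- telemetry.current_finger_force(): force on a finger pad.
Only numpy, scipy, OpenCV 4.12 (cv2) and the standard library are available. Lean on these libraries where they do the work, as an engineer would, in place of code of your own. Each camera call takes 0.05 s, during which the arm holds its last target. There are 200 camera calls.

## Working session

There is one attempt and no reset: what is moved stays moved. The work goes in short steps, each a Python script; the robot and the scene stay as the last script left them, time stands still between calls to the robot, and variables do not carry over. Pictures are saved under pics/ and viewed, at most 10 in all, crops included, and the job is handed in when it is done.

```bash
ls; mkdir -p pics
python3 - <<'E'
from plant import r, vision, models, telemetry
import cv2,numpy as np
a=vision.snapshot("side");b=vision.snapshot("top")
cv2.imwrite("pics/side.png",a[:,:,::-1]);cv2.imwrite("pics/top.png",b[:,:,::-1])
for c in("side","top"):
    k=vision.get_calibration(c);print(c,{x:np.round(v,3).tolist() for x,v in k.items()})
    for t in("jar_mid","tin_mid","row_a_mid","rack_floor","rack","bowl","matchbox","tumbler","garlic"):
        print(t,[(np.round(d["at"],3).tolist(),round(d["score"],2)) for d in models.mark_of(t,c)][:5])
print(telemetry.current_t(),telemetry.current_tool_rot())
E
```

```text
pics
side {'fx': 520.487, 'fy': 520.487, 'cx': 281.99, 'cy': 204.424, 'position': [0.498, -0.962, 0.648], 'orientation': [-0.532, 0.847, 0.006, 0.008]}
jar_mid [([0.435, -0.104, 0.067], 0.97)]
tin_mid [([0.515, 0.262, 0.098], 0.44)]
row_a_mid [([0.53, 0.212, 0.06], 0.2), ([0.424, 0.445, 0.011], 0.15)]
rack_floor []
rack [([0.534, 0.207, 0.015], 0.58)]
bowl [([0.667, -0.1, 0.014], 0.64)]
matchbox [([0.375, 0.101, 0.016], 0.57), ([0.493, 0.145, 0.103], 0.51)]
tumbler [([0.425, 0.446, 0.012], 0.62)]
garlic [([0.395, 0.294, 0.01], 0.49)]
top {'fx': 462.988, 'fy': 462.988, 'cx': 282.585, 'cy': 214.623, 'position': [0.37, 0.177, 1.061], 'orientation': [-0.045, 0.713, -0.697, 0.07]}
jar_mid [([0.434, -0.102, 0.064], 0.63), ([0.533, 0.209, 0.017], 0.23)]
tin_mid [([0.518, 0.266, 0.096], 0.7)]
row_a_mid [([0.501, 0.182, 0.101], 0.95)]
rack_floor [([0.536, 0.206, 0.055], 0.88)]
rack [([0.535, 0.212, 0.015], 0.81)]
bowl [([0.666, -0.101, 0.011], 0.77)]
matchbox [([0.375, 0.105, 0.01], 0.88), ([0.494, 0.141, 0.102], 0.72)]
tumbler [([0.42, 0.444, 0.018], 0.83), ([0.505, 0.226, 0.104], 0.55), ([0.536, 0.211, 0.016], 0.21)]
garlic [([0.4, 0.296, 0.012], 0.74), ([0.422, 0.44, 0.014], 0.57)]
1.0 [1.13145263e-05 2.14708860e-01 9.76678095e-01 5.72392205e-05]
```

View pics/side.png

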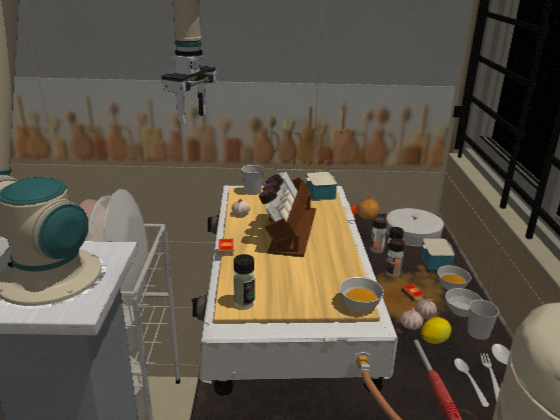

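View pics/top.png

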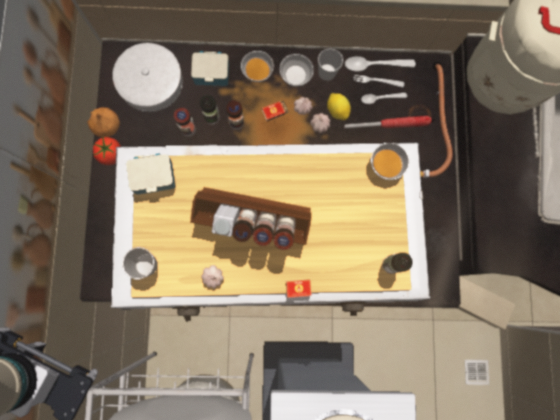

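The side view shows the row leaning toward the robot, with the loose jar at (245,282). In the top view the tin is leftmost at (227,218), with jars at (243,230), (265,236) and (286,240), and the rack is yawed about -10°. I'll grip the members front-to-back and slide them along the trough. First comes a close look.

```bash
cat > h.py <<'E'
from plant import r, gripper_to, inverse_kinematics, vision, models, telemetry
import numpy as np, cv2, json, os
from scipy.spatial.transform import Rotation as Ro
O=np.array([0.535,0.208,0.058]); YAW=np.radians(-10)
if os.path.exists("cal.json"):
    c=json.load(open("cal.json")); O=np.array(c["O"]); YAW=c["YAW"]
R=(Ro.from_euler("z",YAW)*Ro.from_euler("y",-30,degrees=True)).as_matrix()  # rack floor frame
def W(x,y,z): return O+R@[x,y,z]
def L(p): return R.T@(np.asarray(p)-O)
def quat(M): q=Ro.from_matrix(M).as_quat(); return np.r_[q[3],q[:3]]
def toolR(s=1):  # tool z = -rack z, tool y = s*rack x
    z=-R[:,2]; y=s*R[:,0]; return np.c_[np.cross(y,z),y,z]
def tcp(x,y,z): return W(x,y,z+0.006)   # TCP so that the grasp point is at rack (x,y,z)
E
python3 - <<'E'
from h import *
print(R)
for s in(1,-1):
    for p in((-.0025,.055,.065),(-.0025,.1,.065),(-.0025,-.03,.065),(-.0025,0,.2),(-.0025,0.05,.25)):
        j=inverse_kinematics(tcp(*p),quat(toolR(s)));print(s,p,None if j is None else np.round(j,2))
k=vision.get_calibration("wrist");M=Ro.from_quat(np.roll(telemetry.current_tool_rot(),-1)).as_matrix()
print(M.T@(np.array(k["position"])-telemetry.current_ee_pos()), M.T@Ro.from_quat(np.roll(k["orientation"],-1)).as_matrix(),k["fx"])
E
```

```text
[[ 0.85286853  0.17364818 -0.49240388]
 [-0.15038373  0.98480775  0.08682409]
 [ 0.5         0.          0.8660254 ]]
1 (-0.0025, 0.055, 0.065) [ 0.59  0.24  2.01 -0.66  0.59  1.26]
1 (-0.0025, 0.1, 0.065) [ 0.65  0.29  1.94 -0.66  0.65  1.31]
1 (-0.0025, -0.03, 0.065) [ 0.42  0.16  2.14 -0.64  0.49  1.12]
1 (-0.0025, 0, 0.2) [ 0.6  -0.02  1.98 -0.48  0.85  1.04]
1 (-0.0025, 0.05, 0.25) [ 0.74 -0.01  1.85 -0.49  1.02  1.12]
-1 (-0.0025, 0.055, 0.065) [ 0.59  0.24  2.01 -0.66  0.59 -1.88]
-1 (-0.0025, 0.1, 0.065) [ 0.65  0.29  1.94 -0.66  0.65 -1.83]
-1 (-0.0025, -0.03, 0.065) [ 0.42  0.16  2.14 -0.64  0.49 -2.02]
-1 (-0.0025, 0, 0.2) [ 0.6  -0.02  1.98 -0.48  0.85 -2.1 ]
-1 (-0.0025, 0.05, 0.25) [ 0.74 -0.01  1.85 -0.49  1.02 -2.02]
[ 0.08547694  0.00029648 -0.1552664 ] [[-6.66252868e-04 -9.57407890e-01 -2.88738097e-01]
 [ 9.99999744e-01 -5.62610626e-04 -4.41939760e-04]
 [ 2.60669491e-04 -2.88738318e-01  9.57408020e-01]] 307.2285641407277
```

Run:
```python
from h import *
r.move_to(tcp(-.0025,.02,.21),quat(toolR(1)))
print(telemetry.current_t())
a=vision.snapshot("wrist");cv2.imwrite("pics/w1.png",a[:,:,::-1])
for t in("tin_mid","row_a_mid","jar_mid","rack_floor","rack"):
    print(t,[(np.round(d["at"],4).tolist(),(L(d["at"])*1000).round(1).tolist(),round(d["score"],2)) for d in models.mark_of(t,"wrist")][:5])
k=vision.get_calibration("wrist");C=Ro.from_quat(np.roll(k["orientation"],-1)).as_matrix()
def px(p): q=C.T@(p-np.array(k["position"])); return (k["fx"]*q[:2]/q[2]+[k["cx"],k["cy"]]).round(1)
# predicted inner top corners of the walls
for n,p in dict(FL=(-.023,.12,.045),FR=(-.023,-.12,.045),BL=(.023,.12,.034),BR=(.023,-.12,.034),fFL=(-.029,.126,.045),fFR=(-.029,-.126,.045),fBL=(.029,.126,.034),fBR=(.029,-.126,.034),tin=(-.0025,.055,.096),j1=(-.0025,.013,.105),j2=(-.0025,-.029,.105),j3=(-.0025,-.071,.105)).items(): print(n,px(W(*p)))
np.savez("w1.npz",a=a,C=C,p=k["position"],f=[k["fx"],k["cx"],k["cy"]])
```

```text
2.2667
tin_mid []
row_a_mid [([0.5053, 0.181, 0.106], [2.7, -31.7, 53.8], 0.81)]
jar_mid []
rack_floor []
rack [([0.5375, 0.209, 0.0149], [-19.6, 1.4, -38.5], 0.58)]
FL [255.1  97.5]
FR [258.7 304.2]
BL [300.  98.]
BR [295.5 299. ]
fFL [248.9  91.1]
fFR [253.9 308.4]
fBL [306.   91.9]
fBR [300.2 303.1]
tin [275.5 170.8]
j1 [275.5 217.9]
j2 [275.5 259.4]
j3 [275.4 297.6]
```

View pics/w1.png

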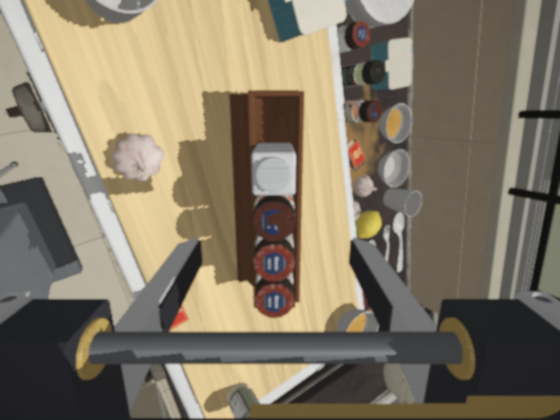

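Run:
```python
import cv2,numpy as np
a=np.load("w1.npz")["a"][80:325,220:320,::-1]
z=cv2.resize(a,None,fx=6,fy=6,interpolation=cv2.INTER_CUBIC)
z=np.clip(z.astype(float)*1.8,0,255).astype(np.uint8)
z=np.hstack([z[:600],]);b=cv2.resize(np.hstack([a[:125],a[120:245]]),None,fx=4,fy=4,interpolation=cv2.INTER_CUBIC)
b=np.clip(b*1.8,0,255).astype(np.uint8)
cv2.imwrite("pics/w1z.png",b)
```

```text
(no output)
```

View pics/w1z.png

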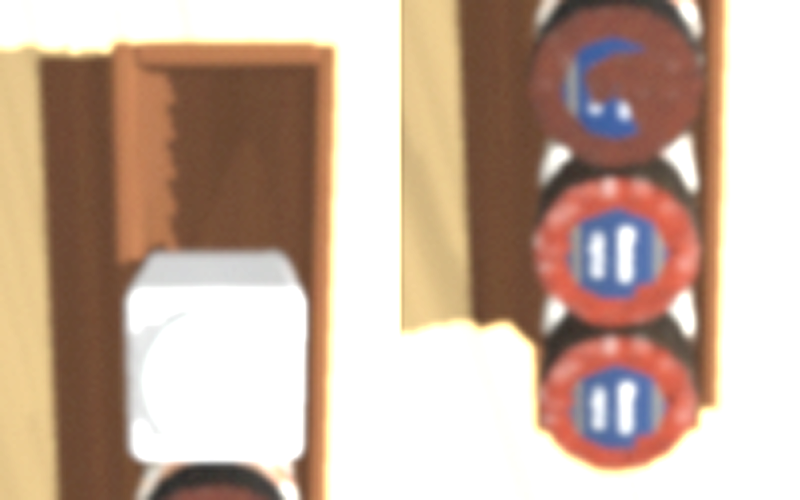

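```bash
python3 - <<'E'
from h import *
json.dump(dict(O=(O+R@[-.0015,.0015,0]).tolist(),YAW=YAW),open("cal.json","w"))
E
python3 - <<'E'
from h import *
Q=quat(toolR(1)); gripper_to(.068,8)
def slide(y0,y1):
    r.move_l(tcp(-.0025,y0,.15),Q,vel=.15)
    g=r.move_l(tcp(-.0025,y0,.070),Q,vel=.08,guard=8)
    if g: print("contact!",telemetry.current_wrist_force()); r.move_l(tcp(-.0025,y0,.15),Q); return
    f0=telemetry.current_wrist_force()
    gripper_to(.035,8); print("grip",telemetry.current_opening(),L(telemetry.current_wrist_force()-f0+O).round(2))
    g=r.move_l(tcp(-.0025,y1,.070),Q,vel=.03,guard=15); print("slide stop",g,L(telemetry.current_wrist_force()-f0+O).round(2),(L(telemetry.current_ee_pos())*1000).round(1))
    gripper_to(.068); r.move_l(tcp(-.0025,y1,.15),Q,vel=.12)
slide(.050,.084); slide(.0085,-.0085)
r.move_l(tcp(-.0025,.02,.21),Q); 
print(telemetry.current_t())
a=vision.snapshot("wrist");cv2.imwrite("pics/w2.png",a[:,:,::-1])
k=vision.get_calibration("wrist");C=Ro.from_quat(np.roll(k["orientation"],-1)).as_matrix()
def px(p): q=C.T@(p-np.array(k["position"])); return (k["fx"]*q[:2]/q[2]+[k["cx"],k["cy"]]).round(1)
for y,z in((.084,.09),(.0379,.105),(-.0085,.105),(-.0505,.105),(-.092,.105)):print(px(W(-.0025,y,z)))
b=cv2.resize(np.hstack([a[80:205,220:320],a[200:325,220:320]]),None,fx=4,fy=4,interpolation=cv2.INTER_CUBIC)
cv2.imwrite("pics/w2z.png",np.clip(b*1.8,0,255).astype(np.uint8)[:,:,::-1])
E
```

```text
grip 0.04075251924042707 [-0.85 -0.92  2.02]
slide stop False [ 0.59 -1.65  0.91] [-2.4 84.3 75.9]
grip 0.04057920927102739 [0.94 1.16 2.07]
slide stop False [0.72 2.68 6.16] [-2.1 -8.7 76.2]
13.2667
[276.8 135.8]
[276.7 190.1]
[276.6 238.4]
[276.6 278.3]
[276.5 314.7]
```

View pics/w2z.png

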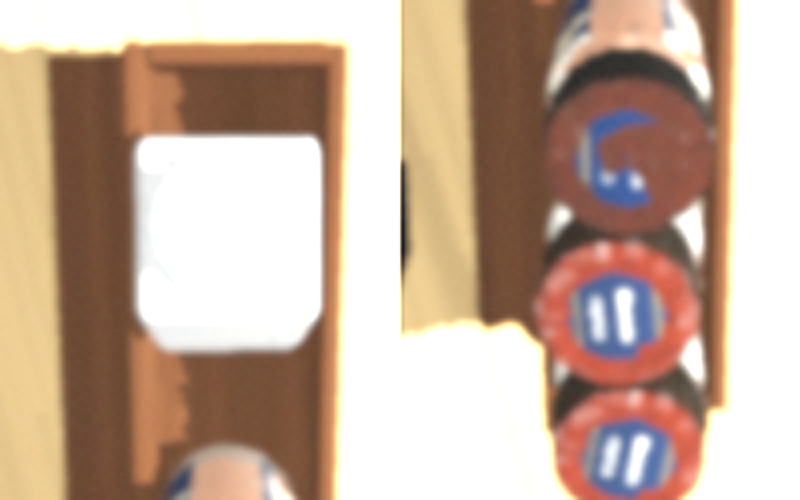

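```bash
cat >> h.py <<'E'
RV=Ro.from_euler("z",YAW).as_matrix()
QV=quat(np.c_[RV[:,1],RV[:,0],[0,0,-1]])  # tool down, y along rack x (horizontal)
E
python3 - <<'E'
from h import *
J=np.array([.4345,-.103,0])
r.move_to(J+[0,0,.25],QV); print(telemetry.current_t())
a=vision.snapshot("wrist");cv2.imwrite("pics/w3.png",a[:,:,::-1])
print([(np.round(d["at"],4).tolist(),round(d["score"],2)) for d in models.mark_of("jar_mid","wrist")])
k=vision.get_calibration("wrist");C=Ro.from_quat(np.roll(k["orientation"],-1)).as_matrix()
def px(p): q=C.T@(p-np.array(k["position"])); return (k["fx"]*q[:2]/q[2]+[k["cx"],k["cy"]]).round(1)
print(px(J+[0,0,.117]),px(J+[.01,0,.117]),px(J+[0,.01,.117]),inverse_kinematics(J+[0,0,.088],QV))
E
```

```text
14.6333
[([0.4333, -0.1052, 0.0627], 0.66)]
[276.5 204.5] [286.6 202.8] [274.7 194.8] [-3.88806928e-01  2.20120197e-01  1.98421841e+00 -4.44089210e-16
  9.37254046e-01 -2.14274002e-01]
```

View pics/w3.png

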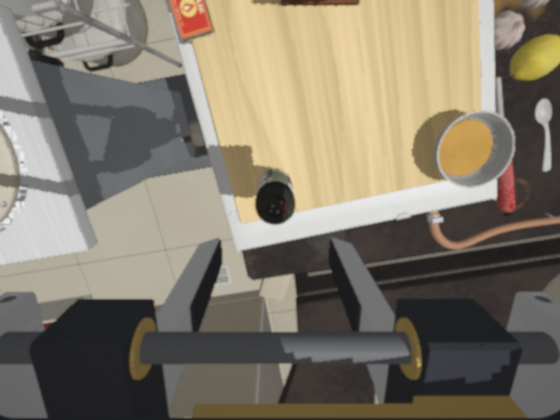

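The loose jar's cap is centred at (275,204), about 1.5 mm from the prediction. The bowl (475,148) is well clear, so I'll grasp it and carry it over.

Run:
```python
from h import *
J=np.array([.433,-.103,0]); Q=quat(toolR(1))
print(r.move_l(J+[0,0,.088],QV,vel=.12,guard=8))
gripper_to(.035,15); print("grip",telemetry.current_opening())
r.move_l(J+[0,0,.27],QV,vel=.15)
r.move_to(tcp(-.001,.038,.24),Q); r.move_l(tcp(-.001,.038,.185),Q,vel=.1)
print(telemetry.current_t(),telemetry.current_opening(),(L(telemetry.current_ee_pos())*1000).round(1))
a=vision.snapshot("wrist");b=vision.snapshot("top")[180:270,180:330];b=cv2.resize(b,None,fx=4,fy=4,interpolation=cv2.INTER_CUBIC)[:,:400]
cv2.imwrite("pics/w4.png",np.vstack([a[60:340,100:460],b[:280,:360]])[:,:,::-1])
```

```text
False
grip 0.04046559551994981
20.2333 0.04083841155031121 [ -0.4  37.9 191. ]
```

View pics/w4.png

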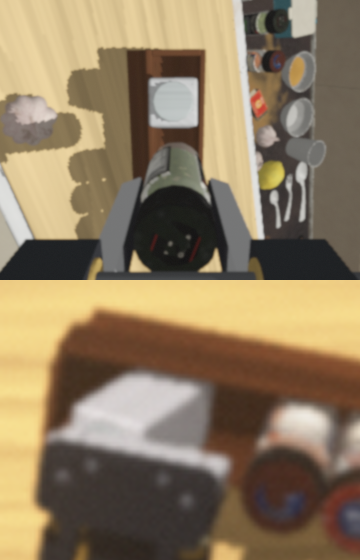

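The jar is held straight, with the tin (175,100) clear ahead of it. I'll lower it under guard.

Run:
```python
from h import *
Q=quat(toolR(1)); P=lambda:((L(telemetry.current_ee_pos())*1000).round(1),L(telemetry.current_wrist_force()+O).round(2))
print(r.move_l(tcp(-.001,.038,.150),Q,vel=.1,guard=6),P())
g=r.move_l(tcp(-.001,.038,.080),Q,vel=.05,guard=6);print(g,P())
if not g:
    print(r.move_l(tcp(-.001,.038,.066),Q,vel=.015,guard=3),P())
print(telemetry.current_t())
```

```text
False (array([ -0.9,  38.1, 156.1]), array([-0.33, -0.59, -0.76]))
False (array([-0.9, 38.1, 86.2]), array([-0.54, -1.2 , -1.83]))
True (array([-0.8, 38.1, 76.6]), array([ 1.97, -0.54,  3.2 ]))
23.0333
```

Run:
```python
from h import *
Q=quat(toolR(1))
gripper_to(.046);gripper_to(.068); r.move_l(tcp(-.001,.038,.16),Q,vel=.12); r.move_l(tcp(-.0025,.02,.21),Q)
a=vision.snapshot("wrist")
k=vision.get_calibration("wrist");C=Ro.from_quat(np.roll(k["orientation"],-1)).as_matrix()
def px(p): q=C.T@(p-np.array(k["position"])); return (k["fx"]*q[:2]/q[2]+[k["cx"],k["cy"]]).round(1)
for y,z in((.084,.09),(.0379,.105),(-.0085,.105),(-.0505,.105),(-.092,.105)):print(px(W(-.0025,y,z)))
r.move_to([.3,.35,.35],[0,.215,.977,0]); r.hold(.5)
s=vision.snapshot("side")[150:270,220:370];t=vision.snapshot("top")[170:270,170:330]
f=lambda i,w,h:cv2.resize(i,(w,h),interpolation=cv2.INTER_CUBIC)
A=f(a[80:340,215:335],276,598);B=np.vstack([f(s,480,320),f(t,480,278)])
cv2.imwrite("pics/w5.png",np.clip(np.hstack([A,B])*1.4,0,255).astype(np.uint8)[:,:,::-1]); print(telemetry.current_t())
```

```text
[276.  136.8]
[276. 191.]
[275.9 239.1]
[275.9 279. ]
[275.9 315.3]
27.325
```

View pics/w5.png

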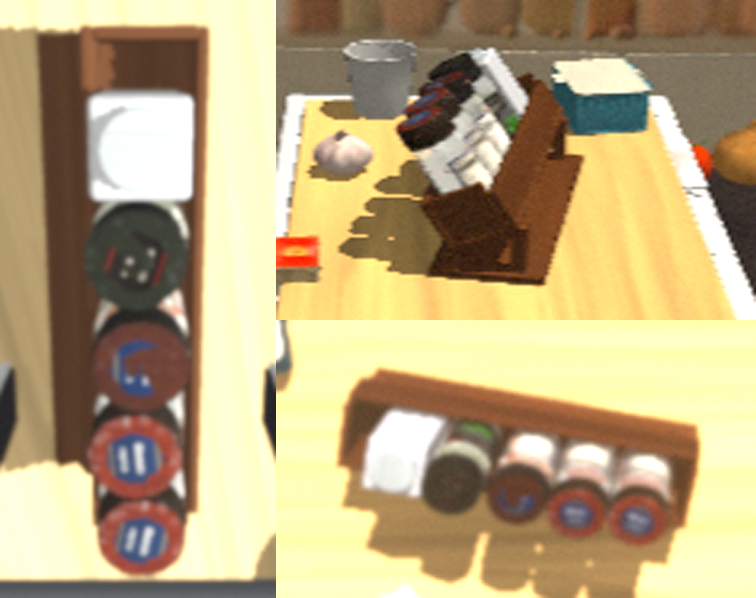

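The left panel shows all five members in order: tin (140,145), the placed jar (137,255), then three jars at (140,362), (135,457) and (140,537). All are within about 2 mm of where they should stand upright. The garlic, matchbox and tumbler in the side view are where they were.

```bash
python3 -c "
from plant import r
print(r.sign_off())"
```

```text
the job is handed in; nothing more can be done
None
```

The loose jar is back in the rack, just to the right of the tin. The final pictures show all five standing straight on the rack floor and the bystanders in view where they were, and I handed the job in at about 27 s.

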